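# Hook back the sprung gate of a wing drying bay

### The job

Open the small gate of the plywood drying bay and hook it back so that the wing panel can be taken out: lift the latch bar over its catch, swing the gate out, and let the bar drop fully into the slot of the keeper on the hold-back post, then let go so that the gate stays open by itself. Work gently: do not force the bar against the catch, the keeper or its tall jaw, and leave the glue bottle, the sanding block and the round tin around the bay where they are.

Things in the scene. Friction and masses are not known exactly. Their poses are not given: they have to be found in the camera images.
- gate (a joint): the gate's hinge angle, rad: 0 = shut (start), grows as it swings out to the bay's -x side, towards the robot; hard stop at 1.5. Vertical hinge at the gate's left end seen from the robot. A spring always pulls it shut (0.07 N m shut, 0.2 N m at 1.1 rad), damped. Gate: plywood frame, 205 mm long from the hinge, 14 mm thick, 30 to 148 mm above the table.
- latch (a joint): the latch bar's angle on the gate, rad: 0 = level (resting on a pin), grows as the free end is lifted, stop at 0.5; falls by its own weight. Above 0.11 it clears the shut catch's lip, above 0.14 the keeper's low jaw; above 0.28 it passes over the tall jaw too, so carry it at about 0.2. Lying in the keeper's slot it reads about 0.05, on top of the low jaw 0.13.
- hinge (a point): point on the gate's hinge axis, 175 mm above the table (the height of the latch pivot). It turns with the gate: its -y axis points along the gate from the hinge to the free end, -x out of the bay when shut.
- ball (a point): centre of the black ball knob, 28 mm in diameter, by which the bar is lifted; pinch it from above. On a 10 mm stem on the bar, 135 mm along the bar from its pivot and 42 mm above the pivot line: 170 mm from the hinge axis and 217 mm above the table when the bar is level. The bar's top edge lies 32 mm below the ball centre. The ball moves in arcs about pivot and hinge.
- bar: the steel latch bar, 245 x 8 x 20 mm, about 0.25 kg with its knob. Origin at its pivot (level axis across the gate, 35 mm from the hinge axis, 175 mm above the table); -y along the bar to its free end, 230 mm away. It lies above the gate's top edge and reaches past its end. Good handling: under 20 N between bar and catch or keeper.
- catch_post: the fixed wooden post at the shut gate's free end, 236 mm from the hinge axis, origin at table height. On top a steel notch 16 mm wide in which the bar lies at the start: in front (its -x) a lip that stands 20 mm above the bar's underside, behind a taller stop.
- hold_post: the fixed wooden hold-back post in front of the bay, about 236 mm (give or take 7) from the hinge axis, at a gate angle of about 1.08 rad. Origin at table height under the middle of its 150 mm top rail. Its +y is the way the opening bar moves over it, its +x points to the hinge. A steel keeper is clamped on its rail.
- rail_mid (a point): point above the rail's middle on the hold-back post, 175 mm high, axes as the post. The keeper's slot centre is up to 34 mm before or after it (along y), not measured: find it by feel or sight. The opening bar meets: low jaw 30 mm long, top 189 mm high; slot 14 mm wide, floor 175 mm high; tall jaw 12 mm thick, top 220 mm. Carried over the low jaw it stops at the tall jaw, above the slot.
- glue_bottle: bystander: white glue bottle, 52 mm in diameter, 130 mm high, origin under its base, left of the hinge post
- sanding_block: bystander: sanding block 110 x 50 x 30 mm, origin under its base, left of the hold-back post
- pin_tin: bystander: flat round aluminium tin, 72 mm in diameter, 28 mm high, origin under its base, in front of and to the right of the catch post
There are look-alikes about, which are no part of the job. Of the things that look like the hold_post, the largest one is meant.

How it is judged (in metres and radians):
On the way, in this order (a step that is already met when the one before it is completed fails the run):
1. the latch bar is lifted clear of the shut catch's lip (latch above 0.11 rad) while the gate is still shut (value of joint latch above 0.11 rad and value of joint gate below 0.15 rad), for 0.1 s.
2. the gate is swung open by more than 0.7 rad (value of joint gate above 0.7 rad), for 0.1 s.
At the end, for the whole second after the job is handed in: The gate stands open (0.85 to 1.4 rad) and at rest, held by the bar lying fully down in the keeper's slot on the hold-back post (latch between 0.03 and 0.085 rad, bar bearing on the keeper) (value of joint gate between 0.85 and 1.4 rad and value of joint latch between 0.03 and 0.085 rad and contact force between bar and hold_post above 0.2 N and velocity of joint gate between -0.05 and 0.05 rad/s); the robot touches nothing.
It fails at once if the bar is forced against the shut catch with more than 20 N (contact force between bar and catch_post above 20 N).
It fails at once if the bar is forced against the hold-back keeper: over 20 N while it is not yet down in the slot, or over 45 N at any time ((contact force between bar and hold_post above 20 N and value of joint latch above 0.075 rad) or contact force between bar and hold_post above 45 N).
It fails at once if a bystander is pushed more than 25 mm from its place (distance of any of glue_bottle, sanding_block, pin_tin from where it was at the start of the episode above 0.025 m).
It also fails if it takes over 51 s, if anything falls off the work surface, if the arm or the gripper's body presses on something with over 40 N, if the wrist force passes 120 N, or if a joint passes its speed limit or range.

### The arm

A 6-joint arm with a two-finger parallel gripper is mounted at the origin on the work surface. World frame = base frame: x ahead of the robot, y to its left, z up, the work surface at z = 0. Lengths are in mm, angles in rad, forces in N, time in s.
With the tool pointing down it reaches from about 300 to 750 mm from the base axis. Payload 8.5 kg.
Tool frame: the origin (TCP) lies midway between the tips of the shut fingers; the grasp point (between the pads) lies 19 mm behind it; z points along the fingers, x is the direction in which the jaws open and shut, and the axes are right-handed (so a half turn about z gives the same grasp; the last joint's range is limited). The gripper opens to 88 mm and grips with 3 to 60 N. Pads are 18 mm wide; open, the fingers measure 123 mm over their backs; the gripper's body (75 mm by 187 mm) begins 45 mm behind the grasp point.
Start: joints at [-1.333, 0.381, 1.297, -0, 1.464, -0.215], TCP at [240.609, -494.558, 238.748] pointing down, gripper open.
Joint ranges: [-3.11, 3.11], [-0.89, 2.33], [0.22, 2.48], [-1.42, 4.56], [0.17, 2.85], [-2.88, 2.88]. Speed limits (rad/s): [2.39, 2.39, 3.14, 3.14, 3.14, 3.14].

### API

Orientations are given as [roll, pitch, yaw] about the fixed x, y, z axes, in that order (R = Rz(yaw) Ry(pitch) Rx(roll)).
In Python, from plant import env gives the robot as it stands.
- The arm moves only by the shell command python3 -m pendant 'ROWS'. ROWS is JSON, a list of rows, each a list of 3 entries, a list of its own where there are three numbers: the shift along the world's x, y, z in mm, then the turn, a rotation vector about the world's x, y, z in rad, then the opening in per cent of the stroke, from 0 (shut) to 100 (fully open). A call has 1 to 5 rows; each row is the pose to reach, as a shift and turn from the pose measured when the call began; what a row does not reach only later rows make up. A row lasts 1/10 s, in which the tool goes at most 50 mm and 8.59 degrees, less where a joint would pass 70% of its speed; a pose out of reach is approached as far as the arm can. A call with a gripper value outside its range is refused whole. The fingers move at their own pace and stop on an object; the grip force is fixed at half the most. Time passes only in rows, so rows that repeat a pose let the fingers close. It gives the time, the measured TCP pose, the force and the opening at its end, in the units of the state.
- env.observe(): the state, without advancing time (a new reading comes with each control period).
- env.camera(name): name is "scene" or "top" or "wrist"; returns the picture (420x560x3 uint8, red, green, blue); there is no depth.
- env.calibration(name): a dict with "fx", "fy", "cx", "cy" (pixels), "T" (4x4, takes a point from camera to world coordinates). Camera axes: x right, y up, looking along -z (the intrinsics and any distortion apply to the point x, -y, -z); pixel columns grow to the right and rows downward; lengths in mm; the calibration is good to about 2 mm. A picture is of the moment at which its call begins: read the wrist's pose just before it. calibration takes no time and is no camera call; for the wrist camera it gives the pose at the moment of the call.
- env.finish_job(): hands the job in, once; it reports no verdict.
The state is a dict: "time_s": time; "joints": joint angles; "joint_velocities": joint speeds; "effort": joint torques, N m; "position": TCP position; "tool_rot": TCP orientation; "wrist_force": force on the tool from outside, world axes, zero at the start; "ft_torque": the same for the moment, N m; "gripper_width": finger opening in mm.
Only numpy, scipy, OpenCV 4.12 (cv2) and the standard library are available. Lean on these libraries where they do the work, as an engineer would, in place of code of your own. Each camera call takes 0.05 s, during which the arm holds its last target. There are 200 camera calls.

## Working session

There is one attempt and no reset: what is moved stays moved. The work goes in short steps, Python scripts to look and compute and a shell command to move; the robot and the scene stay as the last step left them, time stands still between calls to the robot, and variables do not carry over. Pictures are saved under pics/ and viewed, about 8 in all and at most 12, crops included, and the job is handed in when it is done.

```bash
mkdir -p pics; ls; python3 - <<'E'
from plant import env
import cv2,numpy as np
for n in ("scene","top"):
    im=env.camera(n); cv2.imwrite(f"pics/{n}0.png",im[:,:,::-1])
    c=env.calibration(n); print(n,{k:(np.round(v,3).tolist()) for k,v in c.items()})
a=cv2.imread("pics/scene0.png");b=cv2.imread("pics/top0.png")
print(env.observe())
E
```

```text
pics
scene {'fx': 535.612, 'fy': 535.612, 'cx': 281.299, 'cy': 212.928, 'T': [[-0.15, -0.615, 0.774, 1441.965], [0.989, -0.08, 0.128, 190.85], [-0.017, 0.784, 0.62, 888.989], [0.0, 0.0, 0.0, 1.0]]}
top {'fx': 483.076, 'fy': 483.076, 'cx': 281.885, 'cy': 208.649, 'T': [[0.021, 0.998, -0.068, 422.582], [-1.0, 0.02, -0.02, 13.854], [-0.018, 0.068, 0.998, 1297.98], [0.0, 0.0, 0.0, 1.0]]}
{'time_s': 0.1, 'joints': array([-1.33325797e+00,  3.81110103e-01,  1.29811973e+00,  5.78549587e-07,
        1.46361957e+00, -2.15299650e-01]), 'joint_velocities': array([-0.00119064, -0.00112168, -0.00158333, -0.00197823,  0.00124971,
       -0.00126045]), 'effort': array([ 3.70695299e-03, -4.38653898e+01, -2.24909806e+01,  7.14296708e-02,
        3.42317345e-02, -8.18249805e-05]), 'position': array([ 240.57528431, -494.32417492,  238.23146704]), 'tool_rot': array([-3.14132360e+00,  1.22761100e-03, -1.11795822e+00]), 'wrist_force': array([-0.67810177, -0.48033197,  0.27507703]), 'ft_torque': array([ 0.02147755,  0.02345271, -0.00092971]), 'gripper_width': 87.98995743369638}
```

View pics/scene0.png

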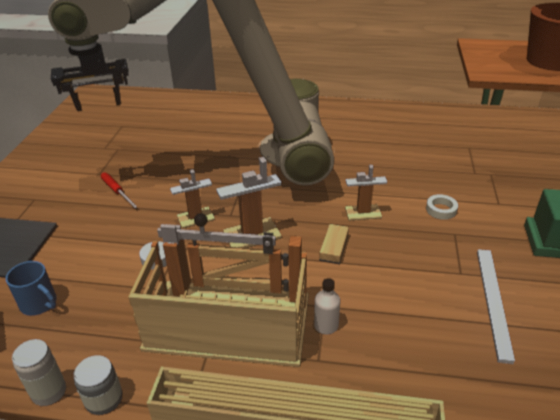

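View pics/top0.png

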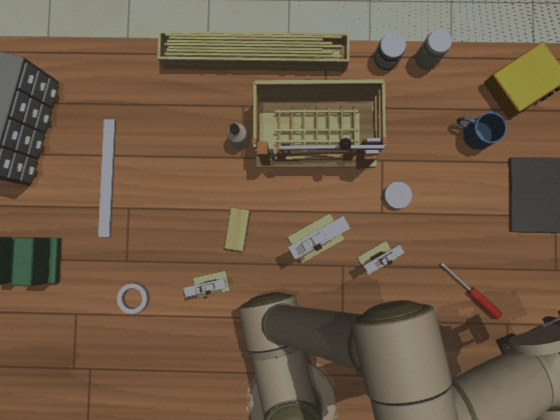

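The scene view shows the bay with its ball at (200,219) and the large hold post at (250,195). In the top view the ball is near (345,144), the bar runs (277–383,148), and the large keeper rail is near (320,240). The two smaller posts are look-alikes. I'll enlarge the top crop.

```bash
cat > h.py <<'E'
from plant import env
import numpy as np
def px(n,u,v,z,c=None):
    c=c or env.calibration(n);T=np.array(c["T"])
    d=T[:3,:3]@np.array([(u-c["cx"])/c["fx"],-(v-c["cy"])/c["fy"],-1]);o=T[:3,3]
    return np.round((o+d*(z-o[2])/d[2])[:2],1)
def uv(n,p,c=None):
    c=c or env.calibration(n);T=np.array(c["T"]);q=T[:3,:3].T@(np.array(p,float)-T[:3,3])
    return np.round([c["cx"]+c["fx"]*q[0]/-q[2],c["cy"]+c["fy"]*(-q[1])/-q[2]],1)
E
python3 - <<'E'
from h import *
import cv2
a=cv2.imread("pics/top0.png")[125:265,240:400]; cv2.imwrite("pics/c1.png",cv2.resize(a,None,fx=4.25,fy=4.25,interpolation=cv2.INTER_CUBIC))
print(env.calibration("top").keys(), px("top",345,144,217),px("top",320,240,185))
E
```

```text
dict_keys(['fx', 'fy', 'cx', 'cy', 'T']) [ 644.8 -104.4] [427.5 -53.3]
```

View pics/c1.png

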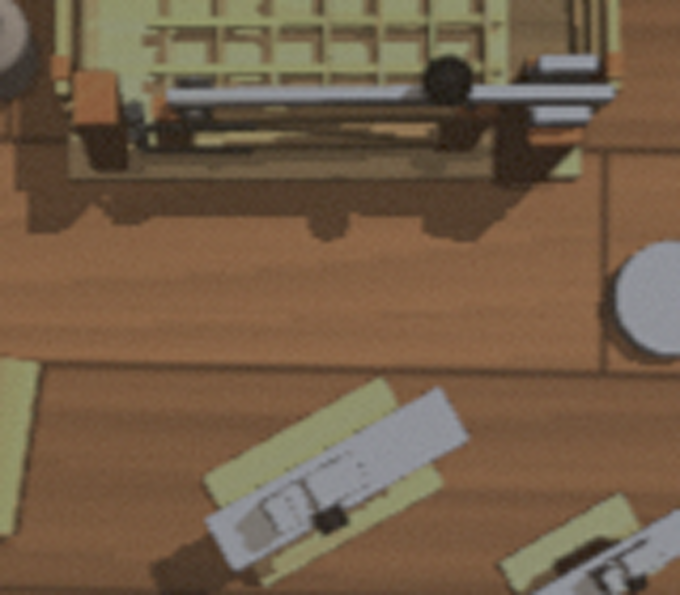

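The ball is at (345.2,143.8). The bar ends are (279.5,147.8) and (384.7,146.9). The hold rail runs from (346,223) to (293,253), with the bright tall-jaw top near (309,242). The slot should lie just up-right of that.

```bash
python3 - <<'E'
from h import *
P=lambda x,y,z:px("top",240+x/4.25,125+y/4.25,z)
b=P(447,80,217);e0=P(168,97,185);e1=P(615,93,185)
print("ball",b,"bar",e0,e1,np.linalg.norm(e1-e0))
d=(e1-e0)/np.linalg.norm(e1-e0)
h1=e1-265*d; n=np.array([-d[1],d[0]])
hb=e0+0.5*(e1-e0); h=h1
print("dir",d,"hinge from bar",h,"ball along",(b-h)@d,"perp",(b-h)@n)
r0=(P(210,520,175)+P(240,572,175))/2; r1=(P(440,388,175)+P(470,437,175))/2
print("rail",r0,r1,np.linalg.norm(r1-r0),"mid",(r0+r1)/2, "dist",np.linalg.norm((r0+r1)/2-h))
def ang(p): v=p-h; return np.arctan2(d[0]*v[1]-d[1]*v[0],d@v)
for nm,p in dict(mid=(r0+r1)/2,tall=P(293,498,220),tall_edge=P(312,490,220),low=P(340,475,189)).items():
    print(nm,p,np.linalg.norm(p-h),ang(p))
    print(" along rail +y", (p-(r0+r1)/2)@(r0-r1)/np.linalg.norm(r0-r1))
E
```

```text
ball [ 645.2 -104.8] bar [639.8  44.1] [ 646.2 -200. ] 244.18388562720514
dir [ 0.02620976 -0.99965647] hinge from bar [639.25441473  64.90896332] ball along 169.80649474352433 perp 1.4955122819100306
rail [395.15   8.15] [ 470.4 -116. ] 145.17501506802057 mid [432.775 -53.925] dist 238.23362387218762
mid [432.775 -53.925] 238.23362387218762 -1.0747807130563818
 along rail +y 0.0
tall [422.  -26.7] 235.7788855645746 -1.1979651124814363
 along rail +y 28.867243430534046
tall_edge [426.4 -36.6] 235.81999809629582 -1.1520166631643218
 along rail +y 18.120318422336275
low [434.8 -53. ] 236.01722676850773 -1.0738977722571559
 along rail +y -0.258601660777598
```

```bash
python3 -m pendant '[[[0,0,50],[0,0,0],100],[[20,20,80],[0,0,0.12],100],[[60,55,80],[0,0,0.26],100],[[95,90,80],[0,0,0.4],100],[[130,125,80],[0,0,0.53],100]]'
python3 -m pendant '[[[35,33,0],[0,0,0.14],100],[[70,66,0],[0,0,0.28],100],[[105,99,0],[0,0,0.42],100],[[140,132,0],[0,0,0.56],100],[[175,165,0],[0,0,0.62],100]]'
python3 -c "
from h import *
o=env.observe();p=o['position'];print(o['time_s'],p,o['tool_rot'],np.array([645,-105,250])-p,0.026-o['tool_rot'][2])"
```

```text
time_s: 0.6
position: [370.0, -369.4, 318.0]
tool_rot: [-3.141, 0.002, -0.583]
wrist_force: [1.4, -0.9, 0.3]
gripper_width: 88.3
time_s: 1.1
position: [546.1, -202.6, 317.8]
tool_rot: [-3.141, 0.002, 0.042]
wrist_force: [-0.1, -0.3, -0.3]
gripper_width: 88.1
1.1 [ 546.10885714 -202.64859528  317.80056348] [-3.14084862e+00  2.06319342e-03  4.17787439e-02] [ 98.89114286  97.64859528 -67.80056348] -0.015778743890113824
```

```bash
python3 -m pendant '[[[33,33,0],[0,0,-0.015],100],[[66,66,-10],[0,0,-0.015],100],[[99,98,-38],[0,0,-0.015],100],[[99,98,-38],[0,0,-0.015],100]]'
python3 - <<'E'
from h import *
import cv2
print(env.observe()['position'])
c=env.calibration("wrist");im=env.camera("wrist");cv2.imwrite("pics/w1.png",im[:,:,::-1])
print(np.round(c["T"],3).tolist(),uv("wrist",[645.2,-104.8,217],c))
import json;json.dump({k:np.array(v).tolist() for k,v in c.items()},open("w1.json","w"))
E
```

```text
time_s: 1.5
position: [646.5, -100.7, 275.0]
tool_rot: [-3.138, 0.008, 0.031]
wrist_force: [-0.7, -0.0, -1.0]
gripper_width: 88.4
[ 646.47549929 -100.71953409  275.01088643]
[[0.999, -0.032, -0.003, 644.629], [0.031, 0.947, 0.32, -18.167], [-0.007, -0.32, 0.947, 420.334], [0.0, 0.0, 0.0, 1.0]] [275.6 233.9]
```

View pics/w1.png

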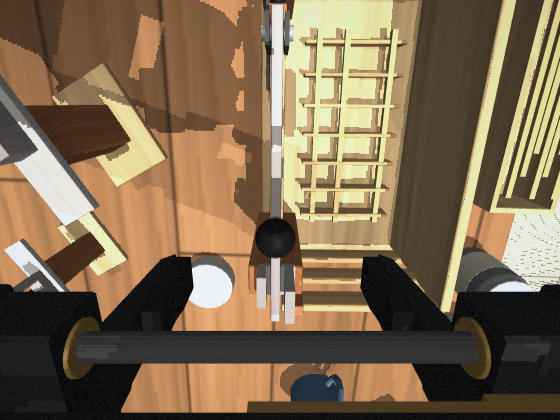

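The wrist view shows the ball at (275,238), within about 2 mm of the prediction, and the bar in the catch notch at (275,290). I'll descend and pinch.

```bash
python3 -m pendant '[[[-1,-5,-25],[0,0,0],100],[[-1,-5,-55],[0,0,0],100],[[-1,-5,-76],[0,0,0],100],[[-1,-5,-76],[0,0,0],100]]'
python3 -m pendant '[[[0,0,0],[0,0,0],30],[[0,0,0],[0,0,0],0],[[0,0,0],[0,0,0],0],[[0,0,0],[0,0,0],0],[[0,0,0],[0,0,0],0]]'
```

```text
time_s: 1.95
position: [643.3, -108.2, 198.5]
tool_rot: [-3.137, 0.012, 0.029]
wrist_force: [-0.3, -0.4, -0.5]
gripper_width: 87.8
time_s: 2.45
position: [643.4, -108.2, 198.9]
tool_rot: [-3.137, 0.011, 0.029]
wrist_force: [-0.0, -0.4, -0.7]
gripper_width: 50.1
```

```bash
python3 -m pendant '[[[1,1,0],[0,0,0],0],[[1,1,0],[0,0,0],0],[[1,1,0],[0,0,0],0],[[1,1,0],[0,0,0],0],[[1,1,0],[0,0,0],0]]'; python3 -m pendant '[[[0,0,0],[0,0,0],0],[[0,0,0],[0,0,0],0],[[0,0,0],[0,0,0],0]]'
```

```text
time_s: 2.95
position: [644.5, -107.1, 199.0]
tool_rot: [-3.137, 0.011, 0.029]
wrist_force: [-0.0, 0.7, 1.3]
gripper_width: 25.5
time_s: 3.25
position: [644.5, -107.1, 199.0]
tool_rot: [-3.137, 0.011, 0.029]
wrist_force: [0.9, -0.3, 0.2]
gripper_width: 26.2
```

```bash
python3 -m pendant '[[[0,2,6],[0,0,0],0],[[0,5,13],[0,0,0],0],[[0,8,20],[0,0,0],0],[[0,11,26],[0,0,0],0],[[0,11,26],[0,0,0],0]]'; python3 -m pendant '[[[0,0,0],[0,0,0],0],[[0,0,0],[0,0,0],0]]'
python3 - <<'E'
from h import *
import cv2
im=env.camera("scene")[180:320,110:330];cv2.imwrite("pics/s2.png",cv2.resize(im[:,:,::-1],None,fx=3.4,fy=3.4,interpolation=cv2.INTER_CUBIC))
E
```

```text
time_s: 3.75
position: [644.7, -95.6, 226.1]
tool_rot: [-3.138, 0.009, 0.029]
wrist_force: [0.4, -2.3, -1.2]
gripper_width: 25.6
time_s: 3.95
position: [644.6, -95.7, 226.0]
tool_rot: [-3.138, 0.01, 0.029]
wrist_force: [0.0, -2.3, -2.1]
gripper_width: 25.2
```

View pics/s2.png

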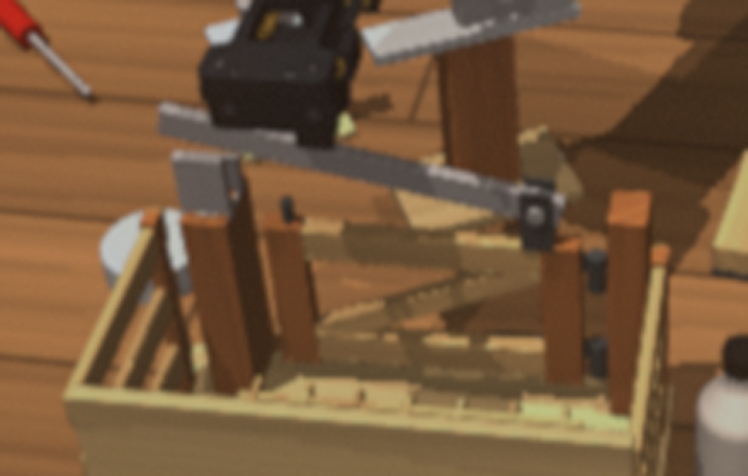

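The bar is lifted clear of the catch, hanging in the grip with about 2 N of load, and the gate is still shut. Next I'll compute the arc.

```bash
cat > arc.py <<'E'
from h import *
import sys
o=env.observe();p=o['position'][:2];h=np.array([639.5,65.]);v=p-h
th0=np.arctan2(v[1],v[0])-np.arctan2(-.9997,.026); r=np.linalg.norm(v)
print("th",-th0,"r",r,"yaw",o['tool_rot'][2],"z",o['position'][2],o['time_s'])
a0=np.arctan2(v[1],v[0])
for k in range(1,6):
    dt=float(sys.argv[1])*k; a=a0-dt
    print(np.round(h+r*np.array([np.cos(a),np.sin(a)])-p,1),-dt)
E
python3 arc.py 0.07
```

```text
th -0.005818463259033679 r 160.81121752538414 yaw 0.0293801298273475 z 225.92891211235545 4.0
[-11.3   0. ] -0.07
[-22.5   0.9] -0.14
[-33.6   2.5] -0.21000000000000002
[-44.6   4.8] -0.28
[-55.4   8. ] -0.35000000000000003
```

```bash
python3 -m pendant '[[[-11.3,0,0],[0,0,-0.07],0],[[-22.5,0.9,0],[0,0,-0.14],0],[[-33.6,2.5,0],[0,0,-0.21],0],[[-44.6,4.8,0],[0,0,-0.28],0],[[-55.4,8,0],[0,0,-0.35],0]]';python3 arc.py 0.07
```

```text
time_s: 4.5
position: [588.9, -87.3, 225.5]
tool_rot: [-3.137, 0.01, -0.324]
wrist_force: [3.2, -0.2, -4.7]
gripper_width: 25.4
th 0.3464581335804897 r 160.48871392240568 yaw -0.3235158554281332 z 225.52929737964493 4.5
[-10.5   3.9] -0.07
[-20.8   8.5] -0.14
[-30.6  13.9] -0.21000000000000002
[-40.1  19.9] -0.28
[-49.2  26.6] -0.35000000000000003
```

```bash
python3 -m pendant '[[[-10.5,3.9,0],[0,0,-0.07],0],[[-20.8,8.5,0],[0,0,-0.14],0],[[-30.6,13.9,0],[0,0,-0.21],0],[[-40.1,19.9,0],[0,0,-0.28],0],[[-49.2,26.6,0],[0,0,-0.35],0]]';python3 arc.py 0.04
```

```text
time_s: 5.0
position: [539.7, -60.1, 225.2]
tool_rot: [-3.135, 0.01, -0.676]
wrist_force: [4.9, 2.4, -6.1]
gripper_width: 25.1
th 0.6994321635659955 r 159.98080770052522 yaw -0.6764524426095571 z 225.1802094668237 5.0
[-4.9  4.1] -0.04
[-9.7  8.4] -0.08
[-14.3  12.8] -0.12
[-18.6  17.5] -0.16
[-22.9  22.3] -0.2
```

```bash
python3 -m pendant '[[[-4.9,4.1,1],[0,0,-0.04],0],[[-9.7,8.4,1],[0,0,-0.08],0],[[-14.3,12.8,1],[0,0,-0.12],0],[[-18.6,17.5,1],[0,0,-0.16],0],[[-22.9,22.3,1],[0,0,-0.2],0]]';python3 arc.py 0.02
python3 - <<'E'
from h import *
import cv2
o=env.observe();print(o['wrist_force'])
c=env.calibration("wrist");im=env.camera("wrist");cv2.imwrite("pics/w3.png",im[:,:,::-1])
im=env.camera("scene")[140:280,130:330][:,:,::-1];cv2.imwrite("pics/s3.png",cv2.resize(im,None,fx=3.8,fy=3.8,interpolation=cv2.INTER_CUBIC))
E
```

```text
time_s: 5.5
position: [517.2, -37.0, 225.7]
tool_rot: [-3.133, 0.011, -0.878]
wrist_force: [6.2, 2.0, -6.0]
gripper_width: 25.3
th 0.9019042318973887 r 159.2292547686865 yaw -0.8779771616282475 z 225.73032564288027 5.5
[-2.   2.5] -0.02
[-4.  5.] -0.04
[-5.9  7.5] -0.06
[-7.8 10.1] -0.08
[-9.6 12.7] -0.1
[ 6.24017922  2.00972722 -6.00436679]
```

View pics/w3.png

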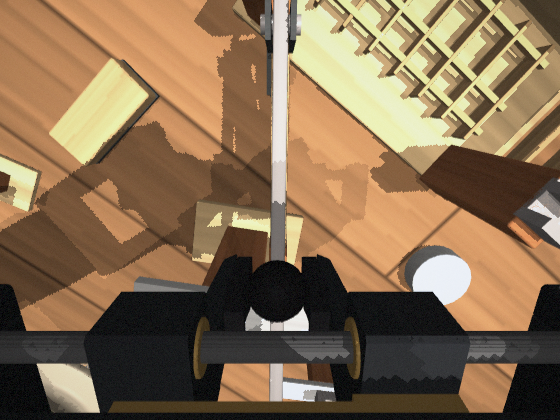

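View pics/s3.png

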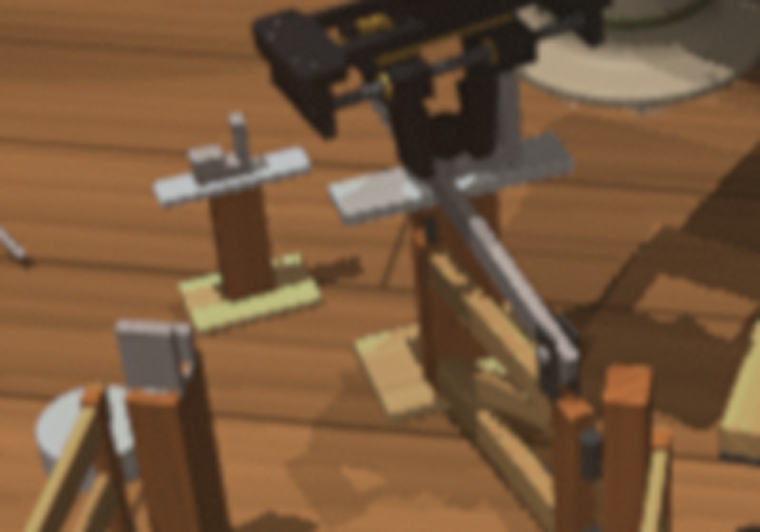

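The ball is still between the jaws (wrist view, (277,292)), the bar is raised and the gate is at about 0.9 rad. I'll check for ball slip in the grip.

```bash
python3 - <<'E'
from h import *
o=env.observe();p=o['position'];print(p,o['wrist_force'],o['ft_torque'])
for dz in(10,14,18,22): print(dz,uv("wrist",p+[0,0,dz]))
E
python3 -m pendant '[[[-2,2.5,0],[0,0,-0.02],0],[[-4,5,0],[0,0,-0.04],0],[[-5.9,7.5,0],[0,0,-0.06],0],[[-5.9,7.5,0],[0,0,-0.06],0]]';python3 arc.py 0.015
```

```text
[516.94239108 -36.53839355 225.82055204] [ 5.00223101  1.66668162 -6.29476599] [ 0.22168072 -0.67502353 -0.08934799]
10 [274.7 281.6]
14 [274.5 286.1]
18 [274.4 290.8]
22 [274.3 295.7]
time_s: 6.0
position: [510.9, -28.6, 225.8]
tool_rot: [-3.133, 0.011, -0.938]
wrist_force: [4.0, 0.4, -5.6]
gripper_width: 25.2
th 0.9676550476329326 r 158.99570443631714 yaw -0.9376328171641846 z 225.7586111547229 6.0
[-1.4  1.9] -0.015
[-2.7  3.9] -0.03
[-4.1  5.9] -0.045
[-5.4  7.9] -0.06
[-6.6  9.9] -0.075
```

```bash
python3 -m pendant '[[[-1.4,1.9,0],[0,0,-0.015],0],[[-2.7,3.9,0],[0,0,-0.03],0],[[-4.1,5.9,0],[0,0,-0.045],0],[[-4.1,5.9,0],[0,0,-0.045],0]]';python3 -m pendant '[[[-1.3,2,0],[0,0,-0.015],0],[[-2.6,4.1,0],[0,0,-0.03],0],[[-2.6,4.1,0],[0,0,-0.03],0]]';python3 arc.py 0.01
```

```text
time_s: 6.4
position: [506.8, -22.3, 225.8]
tool_rot: [-3.132, 0.011, -0.983]
wrist_force: [3.7, 0.3, -5.7]
gripper_width: 25.4
time_s: 6.7
position: [504.1, -18.0, 225.8]
tool_rot: [-3.132, 0.012, -1.014]
wrist_force: [4.6, -0.1, -5.7]
gripper_width: 25.4
th 1.0471212881980547 r 158.80670790160653 yaw -1.0136418458582113 z 225.78305357481742 6.7
[-0.8  1.4] -0.01
[-1.6  2.7] -0.02
[-2.4  4.1] -0.03
[-3.2  5.5] -0.04
[-4.   6.9] -0.05
```

```bash
python3 -m pendant '[[[-0.8,1.4,0],[0,0,-0.01],0],[[-1.6,2.7,0],[0,0,-0.02],0],[[-2.4,4.1,0],[0,0,-0.03],0],[[-2.4,4.1,0],[0,0,-0.03],0]]';python3 -m pendant '[[[-0.7,1.4,0],[0,0,-0.01],0],[[-1.4,2.8,0],[0,0,-0.02],0],[[-1.4,2.8,0],[0,0,-0.02],0]]';python3 arc.py 0.01
```

```text
time_s: 7.1
position: [501.6, -13.7, 225.8]
tool_rot: [-3.132, 0.012, -1.044]
wrist_force: [5.2, -0.3, -6.1]
gripper_width: 25.2
time_s: 7.4
position: [500.1, -10.7, 225.8]
tool_rot: [-3.132, 0.012, -1.064]
wrist_force: [4.0, -0.9, -5.3]
gripper_width: 25.6
th 1.0993787490198776 r 158.64752690926068 yaw -1.0642396018499283 z 225.81886259381304 7.4
[-0.8  1.4] -0.01
[-1.5  2.8] -0.02
[-2.2  4.2] -0.03
[-2.9  5.6] -0.04
[-3.6  7.1] -0.05
```

```bash
python3 -m pendant '[[[-0.8,1.4,0],[0,0,-0.01],0],[[-1.5,2.8,0],[0,0,-0.02],0],[[-1.5,2.8,0],[0,0,-0.02],0]]';python3 -m pendant '[[[-0.7,1.4,0],[0,0,-0.01],0],[[-0.7,1.4,0],[0,0,-0.01],0]]';python3 -m pendant '[[[-0.7,1.4,0],[0,0,-0.01],0],[[-0.7,1.4,0],[0,0,-0.01],0]]'; python3 arc.py 0.01
```

```text
time_s: 7.7
position: [498.5, -7.7, 225.8]
tool_rot: [-3.132, 0.012, -1.085]
wrist_force: [5.9, -0.1, -5.3]
gripper_width: 25.2
time_s: 7.9
position: [497.8, -6.2, 225.8]
tool_rot: [-3.132, 0.012, -1.095]
wrist_force: [4.7, 0.0, -5.7]
gripper_width: 25.4
time_s: 8.1
position: [497.1, -4.7, 225.9]
tool_rot: [-3.132, 0.012, -1.105]
wrist_force: [4.8, -0.5, -5.2]
gripper_width: 25.3
th 1.1414809289954244 r 158.56569408685996 yaw -1.104929294706247 z 225.8526619366825 8.1
[-0.7  1.4] -0.01
[-1.4  2.9] -0.02
[-2.   4.3] -0.03
[-2.7  5.8] -0.04
[-3.3  7.2] -0.05
```

```bash
python3 -m pendant '[[[-0.7,1.4,0],[0,0,-0.01],0],[[-0.7,1.4,0],[0,0,-0.01],0]]';python3 -m pendant '[[[-0.7,1.4,0],[0,0,-0.01],0],[[-0.7,1.4,0],[0,0,-0.01],0]]'; python3 - <<'E'
from h import *
import cv2
im=env.camera("scene")[140:240,180:320][:,:,::-1];cv2.imwrite("pics/s4.png",cv2.resize(im,None,fx=5.5,fy=5.5,interpolation=cv2.INTER_CUBIC))
E
```

```text
time_s: 8.3
position: [496.4, -3.3, 225.8]
tool_rot: [-3.132, 0.012, -1.115]
wrist_force: [4.8, 0.1, -5.8]
gripper_width: 25.1
time_s: 8.5
position: [495.7, -1.8, 225.9]
tool_rot: [-3.132, 0.012, -1.125]
wrist_force: [5.4, -0.6, -6.1]
gripper_width: 25.5
```

View pics/s4.png

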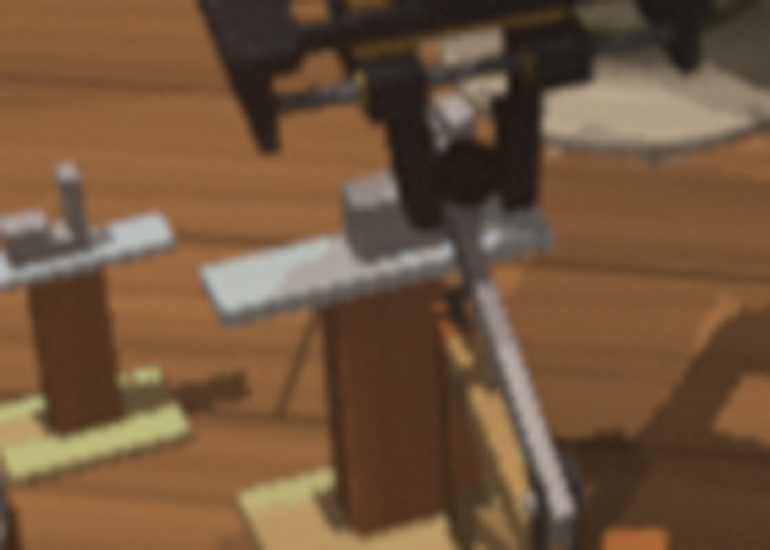

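The low jaw's near end shows at (375,215), i.e. image (248,179), and the tall jaw's top at (450,112), i.e. image (262,160). The bar is nearly there. I'll convert these to gate angles.

```bash
python3 - <<'E'
from h import *
h=np.array([639.5,65.]);d=np.array([.026,-.9997])
def ang(p): v=p-h; return round(-np.arctan2(d[0]*v[1]-d[1]*v[0],d@v),3),round(np.linalg.norm(v),1)
S=lambda x,y,z:px("scene",180+x/5.5,140+y/5.5,z)
for n,a in dict(tallL=(430,112,220),tallR=(475,112,220),tallback=(455,95,220),lowL=(345,188,189),lowLb=(390,172,189)).items():
    p=S(*a);print(n,p,ang(p))
E
python3 -m pendant '[[[-0.7,1.4,0],[0,0,-0.01],0],[[-0.7,1.4,0],[0,0,-0.01],0]]';python3 -m pendant '[[[-0.7,1.4,0],[0,0,-0.01],0],[[-0.7,1.4,0],[0,0,-0.01],0]]';python3 arc.py 0.01
```

```text
tallL [420.4 -29.1] (np.float64(1.191), np.float64(238.5))
tallR [418.1 -10.3] (np.float64(1.269), np.float64(233.9))
tallback [406.1 -21. ] (np.float64(1.244), np.float64(248.7))
lowL [435.8 -64.1] (np.float64(1.032), np.float64(241.2))
lowLb [421.5 -47.6] (np.float64(1.12), np.float64(245.4))
time_s: 8.75
position: [495.1, -0.4, 225.9]
tool_rot: [-3.131, 0.012, -1.135]
wrist_force: [5.6, -0.0, -6.4]
gripper_width: 25.4
time_s: 8.95
position: [494.6, 0.8, 225.9]
tool_rot: [-3.131, 0.011, -1.145]
wrist_force: [5.3, -2.7, -6.9]
gripper_width: 25.0
th 1.1794898330927193 r 158.4979925836542 yaw -1.1453600289521786 z 225.88628303439356 8.95
[-0.6  1.5] -0.01
[-1.3  2.9] -0.02
[-1.9  4.4] -0.03
[-2.5  5.8] -0.04
[-3.   7.3] -0.05
```

```bash
python3 -m pendant '[[[-0.4,0.9,0],[0,0,-0.005],0],[[-0.4,0.9,0],[0,0,-0.005],0]]';python3 arc.py 0.005; python3 -c "
from h import *
print(env.observe()['wrist_force'])"
```

```text
time_s: 9.15
position: [494.6, 0.9, 225.9]
tool_rot: [-3.131, 0.009, -1.151]
wrist_force: [6.2, -4.5, -6.7]
gripper_width: 25.3
th 1.1800717961456215 r 158.4212878074212 yaw -1.150590114050854 z 225.90857711546934 9.15
[-0.3  0.7] -0.005
[-0.6  1.5] -0.01
[-0.9  2.2] -0.015
[-1.3  2.9] -0.02
[-1.6  3.6] -0.025
[ 6.15405584 -4.51496062 -6.65565777]
```

Contact with the tall jaw at about 1.18 rad, gentle at roughly 4 N. I'll back off about 1.3 mm at the ball and lower.

```bash
python3 -m pendant '[[[0.5,-1.2,0],[0,0,0.004],0],[[-1.2,-2,-4],[0,0,0.004],0],[[-2.9,-2.7,-8],[0,0,0.004],0],[[-2.9,-2.7,-8],[0,0,0.004],0]]';python3 -m pendant '[[[-1.3,-0.6,-3],[0,0,0],0],[[-2.5,-1.1,-6],[0,0,0],0],[[-2.5,-1.1,-6],[0,0,0],0]]'
```

```text
time_s: 9.55
position: [491.2, -1.8, 217.3]
tool_rot: [-3.132, 0.01, -1.147]
wrist_force: [2.6, -0.1, -3.5]
gripper_width: 25.5
time_s: 9.85
position: [488.6, -2.9, 210.9]
tool_rot: [-3.132, 0.01, -1.147]
wrist_force: [4.5, 1.0, -4.9]
gripper_width: 25.4
```

```bash
python3 -m pendant '[[[-0.8,-0.4,-2],[0,0,0],0],[[-1.6,-0.7,-4],[0,0,0],0],[[-1.6,-0.7,-4],[0,0,0],0]]';python3 -m pendant '[[[-0.4,-0.2,-1],[0,0,0],0],[[-0.4,-0.2,-1],[0,0,0],0]]'
```

```text
time_s: 10.15
position: [487.2, -3.5, 206.7]
tool_rot: [-3.131, 0.01, -1.147]
wrist_force: [5.6, 0.4, -4.3]
gripper_width: 25.2
time_s: 10.35
position: [486.9, -3.6, 205.7]
tool_rot: [-3.131, 0.01, -1.147]
wrist_force: [3.5, 1.2, -3.7]
gripper_width: 25.8
```

```bash
python3 -m pendant '[[[0.4,-0.9,-0.7],[0,0,0.005],0],[[0.7,-1.8,-0.7],[0,0,0.01],0],[[0.7,-1.8,-0.7],[0,0,0.01],0]]'; python3 -m pendant '[[[0,0,0],[0,0,0],40],[[0,0,0],[0,0,0],60],[[0,0,0],[0,0,0],80],[[0,0,0],[0,0,0],100],[[0,0,0],[0,0,0],100]]'; python3 -m pendant '[[[0,0,0],[0,0,0],100],[[0,0,0],[0,0,0],100],[[0,0,0],[0,0,0],100],[[0,0,0],[0,0,0],100]]'
```

```text
time_s: 10.65
position: [487.6, -5.3, 205.4]
tool_rot: [-3.13, 0.01, -1.136]
wrist_force: [1.4, 4.1, 5.1]
gripper_width: 25.2
time_s: 11.15
position: [487.5, -5.3, 205.3]
tool_rot: [-3.13, 0.01, -1.137]
wrist_force: [-0.5, 0.5, 0.7]
gripper_width: 63.4
time_s: 11.55
position: [487.5, -5.3, 205.3]
tool_rot: [-3.131, 0.01, -1.137]
wrist_force: [-0.6, 0.6, 0.5]
gripper_width: 87.9
```

Bar seated on the floor (Fz turned positive) and released. I'll retreat upward and look.

```bash
python3 -m pendant '[[[0,0,20],[0,0,0],100],[[0,0,45],[0,0,0],100],[[0,0,80],[0,0,0],100],[[0,0,110],[0,0,0],100],[[0,0,110],[0,0,0],100]]'; python3 - <<'E'
from h import *
import cv2
a=env.camera("scene")[130:270,130:330][:,:,::-1];w=env.camera("wrist")[:,:,::-1]
print(uv("wrist",[639.5+170*-.905,65-170*.40,217]))
a=cv2.resize(a,(440,308),interpolation=cv2.INTER_CUBIC);w=cv2.resize(w,(440,330)[::1] if 0 else (360,270))
o=np.zeros((308,800,3),np.uint8);o[:,:440]=a;o[:270,440:]=w
cv2.imwrite("pics/f1.png",o)
E
```

```text
time_s: 12.05
position: [488.5, -5.5, 319.0]
tool_rot: [-3.125, 0.005, -1.136]
wrist_force: [-0.2, -0.6, 0.4]
gripper_width: 88.2
[272.7 212.1]
```

View pics/f1.png

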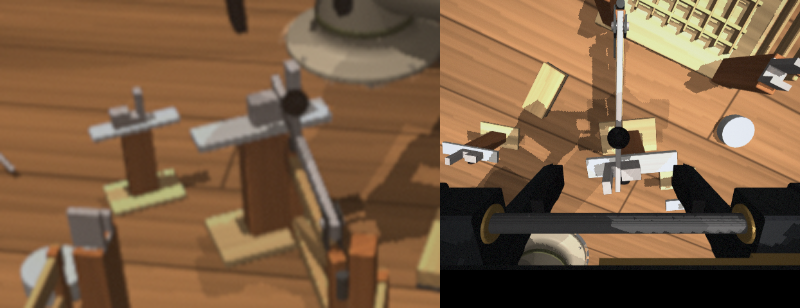

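The bar lies between the low and the tall jaw, the gate stands open and the gripper is clear above it. Handing in.

```bash
python3 -m pendant '[[[0,0,0],[0,0,0],100],[[0,0,0],[0,0,0],100]]'; python3 -c "
from plant import env
print(env.finish_job())"
```

```text
time_s: 12.35
position: [487.1, -5.2, 313.9]
tool_rot: [-3.132, 0.011, -1.137]
wrist_force: [-0.2, 0.6, 0.6]
gripper_width: 88.1
the job is handed in; nothing more can be done
None
```

The gate is open and hooked back, with the latch bar down in the slot of the large hold-back post's keeper. I handed the job in at about 12.4 s; the hand-in gives no verdict.

- **What I did:** I pinched the ball and lifted the bar to about 0.2 rad with the gate shut. I then swung the gate out until the bar touched the tall jaw at about 1.18 rad (about 4 N of extra force at the wrist). After backing off slightly I lowered the bar, let go and raised the gripper.
- **Last checks:**
  - While lowering, the ball went below the height at which the bar would rest on the low jaw. The upward force came only at about 205 mm tool height, which matches the bar on the slot floor at about 0.05 rad.
  - The last picture shows the bar between the two jaws and the gate standing open without the robot.
  - The wrist force was about zero and the gripper was more than 100 mm above the ball.
- **Not measured directly:** I had no reading of the gate or latch angles or of the contact forces at the bar, so I inferred them from tool positions, wrist force and pictures. My moves stayed clear of the glue bottle, the sanding block and the tin, but I did not measure their final positions. No check failed or disagreed.

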